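Find the comb leaf that matches the spindle's thread

TASK

The press spindle lying at the foot of the sloping panel (not the spare one stored behind the panel) needs a new nut, so find out which of the three comb leaves matches its thread; trying them in it one after another will tell. Leave the leaf whose teeth go fully home lying flat on the slope, meshed in the thread and in line with the spindle near the middle of the thread, and have the other two lying flat on the table. Do not disturb the brown candle, the empty glass or the steel jug.

Things in the scene. Friction and masses are not known exactly. Their poses are not given: they have to be found in the camera images.
- rest: Plywood gauging rest, fixed to the table: base board 230 x 250 x 10 mm (x -85 to +145), on it a smooth panel sloping at 30 degrees, low side to the robot, rear edge 107 mm high. Two loose steel spindles lie in V blocks, ends out to y -157 and +137 mm: one at the panel's foot, a spare behind the panel. Origin: base board's underside; x horizontal to the high side, y along the spindles, z up.
- panel (a point): Centre of the sloping panel's surface; axes parallel to the rest's (not tilted). The surface is 113 mm long up the slope and 230 mm wide, 198 mm free between the V blocks. Its plane passes 5 mm below the front spindle's axis (measured square to it), so a 10 mm leaf lying on it has its mid-plane on the axis. Its low edge is 27 mm from the axis.
- thread_1 (a point): On the axis of spindle 1, mid-thread, in line with a groove as seen from above; moves with it. Axes: x up the slope, y along the spindle, z square to the panel, outwards (30 deg off vertical, to the robot). In the rest's frame (-55, joint value, 42) mm when at the panel's foot, (+115, joint value, 42) as spare. V thread 50 mm over crests, y -84 to +84; pitch not told: one leaf has it.
- thread_2 (a point): The same point on spindle 2, whose thread has another pitch (again that of one leaf). In each start either of the two spindles may be the one at the foot of the panel.
- spindle_1 (a joint): Endwise position of spindle 1 along its axis, m, -0.009 to 0.009. It lies loose and slides endwise with about 1 N, so it follows a leaf whose teeth enter its grooves; it does not turn and cannot be lifted out.
- spindle_2 (a joint): The same for spindle 2.
- leaf_a: Comb leaf, 0.12 to 0.2 kg: aluminium plate 10 mm thick, 98 mm along the toothed edge (y), 66 mm deep (x: tooth tips -36, back +30). On it a dark wooden grip bar, 14 mm wide (y), x -19 to +25, z 10 to 44 mm. Origin: plate's underside below the bar; z up. A tooth stands at y = 0. The three leaves differ only in tooth spacing (9, 7 or 5 teeth). Starts flat on the table, teeth roughly to the robot.
- leaf_b: Another comb leaf: outline and frame as leaf_a, other tooth spacing.
- leaf_c: Another comb leaf: outline and frame as leaf_a, other tooth spacing.
- leaf_a_tip (a point): Tip of leaf_a's middle tooth at half the plate's thickness: (-36, 0, 5) mm in the leaf's frame. With a fitting leaf fully home it is 15 to 20 mm from the spindle's axis; a leaf that does not fit stops 23 to 26 mm from it, and so does the right one if its tips land on the crests: then shift it a little along the spindle.
- leaf_b_tip (a point): The same point on leaf_b.
- leaf_c_tip (a point): The same point on leaf_c.
- candle_brown: Bystander: russet pillar candle 68 mm across, 88 mm high; origin at its underside's centre.
- glass: Bystander: empty, low tealight glass 60 mm across, 34 mm high; origin at its underside's centre.
- jug: Bystander: small steel pouring jug with handle, 67 x 110 mm, 88 mm high; origin at its underside's centre.
Not all that is in view belongs to the job. What is shaped like the leaf_a but red is not meant.

How it is judged:
By the outcome, as a careful person would: the job done as asked, in the order asked, and still so for the second after the job is handed in, with the robot touching nothing.
It also fails if it takes over 72 s, if anything falls off the work surface, if the arm or the gripper's body presses on something with over 40 N, if the wrist force passes 120 N, or if a joint passes its speed limit or range.

ROBOT

A 6-joint arm with a two-finger parallel gripper is mounted at the origin on a cart in front of the work surface, level with it; the furniture and walls round the work are solid. World frame = base frame: x ahead of the robot, y to its left, z up, the work surface at z = 0. Lengths are in mm, angles in rad, forces in N, time in s.
With the tool pointing down it reaches from about 250 to 775 mm from the base axis. Payload 4 kg.
Tool frame: the origin (TCP) lies on the front face of the gripper's body, between the roots of the fingers; the fingertips stand 73 mm ahead of it and the grasp point (between the pads) lies 54 mm ahead of it (hold_point_z is the distance from the TCP to the grasp point, in mm); z points along the fingers, y is the direction in which the jaws open and shut (so a half turn about z gives the same grasp; the last joint's range is limited). The gripper opens to 85 mm and grips with 20 to 120 N. Pads are 22 mm wide; open, the fingers measure 114 mm over their backs; the gripper's body (76 mm by 85 mm) begins 54 mm behind the grasp point. The pads swing forward as they close: fully open they stand 13 mm farther back than shut.
Start: joints at [1.223, 0.087, 1.371, -0, 1.684, -0.103], TCP at [133.305, 533.61, 303.941] pointing down, gripper open.
Joint ranges: [-3.1, 3.1], [-0.76, 2.03], [0.27, 2.55], [-1.08, 4.22], [0.17, 2.65], [-2.57, 2.57]. Speed limits (rad/s): [2.79, 2.79, 3.14, 3.14, 3.14, 3.14].

INTERFACE

Orientations are given as a unit quaternion [w, x, y, z].
In Python, from workcell import get_state, snapshot, calibration, job_done, masks_of, tip_of, hold_point_z gives the robot as it stands. The module is installed in compiled form; this text tells all that it offers.
- The arm moves only by the shell command python3 -m inch 'ROWS' [FORCE]. ROWS is JSON, a list of rows, each an object of numbers: "wx", "wy", "wz": the turn, a rotation vector about the tool's x, y, z in rad; "tx", "ty", "tz": the shift along the tool's x, y, z in cm; "jaw": the closure, from 0 (fully open) to 1 (shut). A call has 1 to 12 rows; each row is the pose to reach, as a shift and turn from the pose measured when the call began, along the tool's axes at that moment; what a row does not reach only later rows make up. A row lasts 1/8 s, in which the tool goes at most 62.5 mm and 10.7 degrees, less where a joint would pass 70% of its speed; a pose out of reach is approached as far as the arm can. A call with a gripper value outside its range is refused whole. The fingers move at their own pace and stop on an object; FORCE is the grip in N (left out, the last holds). Time passes only in rows, so rows that repeat a pose let the fingers close. It gives the time, the measured TCP pose, the force and the opening at its end, in the units of the state.
- get_state(): the state, without advancing time (a new reading comes with each control period).
- snapshot(name): name is "side" or "top" or "wrist"; returns the picture (420x560x3 uint8, red, green, blue); there is no depth.
- calibration(name): a dict with "camera_matrix" (3x3 intrinsics, pixels), "k1" (the pictures are not rectified: a ray, as slopes to the right and down, at radius r is drawn at 1 + k1 r^2 times it, then the intrinsics apply), "R" (3x3) and "t" (3): a world point X has camera coordinates R X + t. Camera axes: x right, y down, z forward; pixel columns grow to the right and rows downward; lengths in mm; the calibration is good to about 2 mm. A picture is of the moment at which its call begins: read the wrist's pose just before it. calibration takes no time and is no camera call; for the wrist camera it gives the pose at the moment of the call.
- job_done(): hands the job in, once; it reports no verdict.
Trained networks look in the newest picture that a camera, given by its name, has taken for a name from the list of things; names that differ only in an ending like _2 or _b are one class to them, and where a whole thing is asked for, a point or a joint stands for the part that bears it (a point fixed in the world has none). Each returns a list of dicts, best first, with "p" (0 to 1); they miss things now and then, are a little off and sometimes report something else, mostly with a low value. They report only what shows in the picture. A call takes as long as a camera call. They do not tell look-alikes from the thing itself.
- masks_of(label, camera): "mask" (420x560 bool, what is visible of it) and "box" ([centre column, centre row, width, height] in pixels, round what is visible of it).
- tip_of(label, camera): "at" ([column, row] in pixels: a listed point, or the origin of a listed thing).
The state is a dict: "time": time; "joints": joint angles; "qd": joint speeds; "tau": joint torques, N m; "tcp_pos": TCP position; "eef_rot": TCP orientation; "wrist_force": force on the tool from outside, world axes, zero at the start; "moment": the same for the moment, N m; "finger_gap": opening from 0.0 (shut) to 1.0 (fully open).
Only numpy, scipy, OpenCV 4.12 (cv2) and the standard library are available. Lean on these libraries where they do the work, as an engineer would, in place of code of your own. Each camera call takes 0.05 s, during which the arm holds its last target.

## Working session

There is one attempt and no reset: what is moved stays moved. The work goes in short steps, Python scripts to look and compute and a shell command to move; the robot and the scene stay as the last step left them, time stands still between calls to the robot, and variables do not carry over. Pictures are saved under pics/ and viewed, and the job is handed in when it is done.

```bash
mkdir -p pics; cat > h.py <<'E'
import numpy as np,cv2
from workcell import *
def save(n,f,crop=None,s=1):
    im=snapshot(n) if isinstance(n,str) else n
    o=im
    if crop: a,b,c,d=crop; o=im[b:d,a:c]
    if s!=1: o=cv2.resize(o,None,fx=s,fy=s,interpolation=cv2.INTER_CUBIC)
    cv2.imwrite('pics/'+f,cv2.cvtColor(o,cv2.COLOR_RGB2BGR)); return im
def proj(n,X,c=None):
    c=c or calibration(n);X=np.atleast_2d(X)
    p=X@np.array(c['R']).T+np.array(c['t']);s=p[:,:2]/p[:,2:]
    s=s*(1+c['k1']*(s**2).sum(1,keepdims=True))
    K=np.array(c['camera_matrix']);return s@K[:2,:2].T+K[:2,2]
def ray(n,uv,c=None):
    c=c or calibration(n);K=np.array(c['camera_matrix'])
    d=(np.array(uv,float)-K[:2,2])/np.array([K[0,0],K[1,1]]);s=d.copy()
    for _ in range(20): s=d/(1+c['k1']*(s@s))
    R=np.array(c['R']);o=-R.T@np.array(c['t']);v=R.T@np.array([s[0],s[1],1]);return o,v/np.linalg.norm(v)
def onz(n,uv,z,c=None):
    o,v=ray(n,uv,c);return o+v*(z-o[2])/v[2]
E
python3 - <<'E'
from h import *
s=get_state();print(s)
for n in ['top','side','wrist']:
    save(n,n+'0.png')
    c=calibration(n);print(n,np.array(c['camera_matrix']).tolist(),c['k1'],(-np.array(c['R']).T@np.array(c['t'])).round(),np.array(c['R']).round(2).tolist())
print(hold_point_z)
E
```

```text
{'time': 0.0, 'joints': array([ 1.22290892e+00,  8.79862633e-02,  1.37229926e+00,  1.23845953e-06,
        1.68361156e+00, -1.03063777e-01]), 'qd': array([ 0.00047854, -0.00120403,  0.00144308, -0.00072857, -0.00030054,
        0.00230632]), 'tau': array([ 7.29509666e-04, -3.51880288e+01, -3.13269639e+01, -2.88866744e-06,
        1.08376410e-02, -4.23072265e-06]), 'tcp_pos': array([133.17766742, 533.27453497, 302.69903107]), 'eef_rot': array([-2.58200094e-04,  1.22106179e-01,  9.92516374e-01, -1.12291093e-03]), 'wrist_force': array([ 0.0257037 ,  0.82409155, -0.47930335]), 'moment': array([-0.02878858,  0.01509338, -0.00115261]), 'finger_gap': 0.9987983378818055}
top [[543.3512915802909, 0.0, 287.6586521456552], [0.0, 543.3512915802909, 209.4880921908007], [0.0, 0.0, 1.0]] -0.10272162827681046 [ 345.  -47. 1438.] [[-0.01, -1.0, 0.0], [-0.99, 0.01, -0.13], [0.13, -0.01, -0.99]]
side [[461.44314246676544, 0.0, 276.8929753992301], [0.0, 461.44314246676544, 213.11775225698906], [0.0, 0.0, 1.0]] -0.12101222622459415 [  529. -1391.   839.] [[1.0, -0.01, 0.01], [0.01, -0.5, -0.87], [0.01, 0.87, -0.5]]
wrist [[328.6854625527928, 0.0, 284.4768160162865], [0.0, 328.6854625527928, 210.06437014253407], [0.0, 0.0, 1.0]] 0.026462274395967798 [ 64. 551. 373.] [[0.24, 0.97, -0.0], [0.93, -0.23, 0.28], [0.27, -0.07, -0.96]]
53.900000000000006
```

View pics/top0.png

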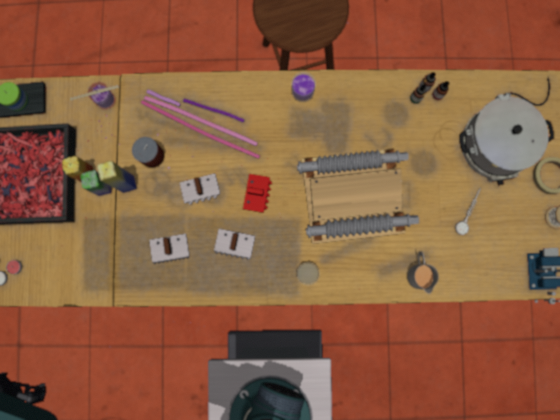

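View pics/side0.png

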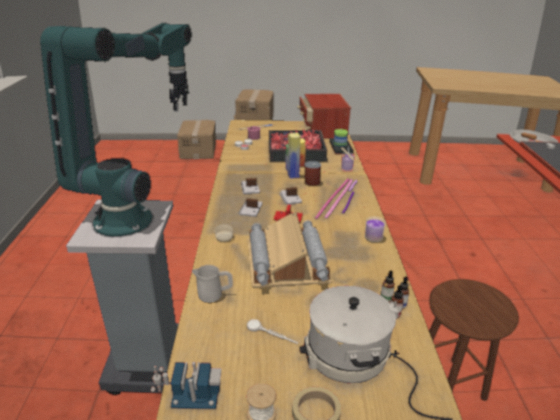

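View pics/wrist0.png

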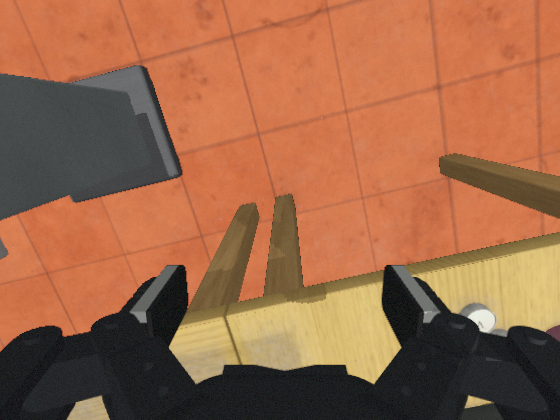

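```bash
python3 - <<'E'
from h import *
for l in ['leaf_a','thread_1','rest','panel','leaf_a_tip','candle_brown','glass','jug']:
    for n in ['top','side']:
        m=masks_of(l,n) if l!='panel' and 'tip' not in l else []
        t=tip_of(l,n)
        print(l,n,[(round(x['p'],2),np.round(x['box']).tolist()) for x in m],[(round(x['p'],2),np.round(x['at'],1).tolist()) for x in t])
print(get_state()['time'])
E
```

```text
leaf_a top [(0.93, [233.0, 247.0, 39.0, 33.0]), (0.84, [170.0, 252.0, 41.0, 32.0]), (0.83, [199.0, 190.0, 38.0, 25.0]), (0.74, [259.0, 194.0, 26.0, 40.0])] [(0.93, [168.4, 247.9]), (0.88, [258.7, 192.0]), (0.73, [198.4, 191.8]), (0.66, [233.4, 244.4])]
leaf_a side [(0.79, [250.0, 205.0, 24.0, 19.0]), (0.6, [288.0, 213.0, 24.0, 19.0]), (0.54, [249.0, 187.0, 20.0, 12.0])] [(0.81, [291.1, 196.8]), (0.59, [249.1, 189.4]), (0.51, [251.5, 209.5]), (0.48, [287.6, 217.2])]
thread_1 top [(0.89, [353.0, 160.0, 108.0, 23.0]), (0.69, [362.0, 225.0, 115.0, 24.0])] [(0.91, [348.4, 163.7]), (0.79, [358.7, 227.2]), (0.45, [147.7, 153.4])]
thread_1 side [(0.79, [317.0, 249.0, 29.0, 58.0]), (0.66, [261.0, 253.0, 19.0, 65.0])] [(0.91, [313.1, 244.5]), (0.8, [260.7, 249.5])]
rest top [(0.72, [354.0, 195.0, 103.0, 93.0])] [(0.84, [354.5, 205.7])]
rest side [(0.91, [290.0, 250.0, 85.0, 77.0])] [(0.87, [277.8, 259.5])]
panel top [] [(0.67, [354.4, 196.0])]
panel side [] []
leaf_a_tip top [] [(0.94, [271.4, 192.5]), (0.58, [203.0, 201.9]), (0.58, [356.7, 196.9])]
leaf_a_tip side [] [(0.62, [287.3, 221.5])]
candle_brown top [(0.68, [146.0, 151.0, 33.0, 35.0])] [(0.63, [153.1, 154.7]), (0.41, [170.0, 248.2]), (0.18, [356.9, 196.9])]
candle_brown side [(0.91, [309.0, 174.0, 24.0, 27.0]), (0.32, [251.0, 207.0, 22.0, 13.0])] [(0.92, [308.6, 184.0]), (0.63, [293.2, 196.9])]
glass top [] [(0.85, [306.1, 273.2]), (0.5, [355.6, 224.3])]
glass side [(0.56, [224.0, 234.0, 21.0, 14.0])] [(0.73, [224.9, 237.4]), (0.42, [249.9, 210.3])]
jug top [(0.79, [423.0, 273.0, 32.0, 42.0])] [(0.86, [418.9, 275.2]), (0.43, [357.9, 197.0])]
jug side [(0.91, [212.0, 283.0, 41.0, 37.0])] [(0.75, [212.5, 294.9]), (0.54, [249.8, 208.8])]
1.55
```

```bash
python3 - <<'E'
from h import *
im=cv2.cvtColor(cv2.imread('pics/top0.png'),cv2.COLOR_BGR2RGB)
save(im,'c1.png',(140,165,280,270),5.5)
save(im,'c2.png',(290,140,430,245),5.5)
for k,(u,v,z) in dict(L1=(199,189,0),L2=(170,249,0),L3=(234,244,0),R=(259,193,0),glass=(307,272,0),jug=(421,275,0),candle=(150,154,0),rest=(354.5,205.7,0),panel=(354.4,196,70),th_front=(358.7,227.2,42),th_back=(348.4,163.7,42)).items(): print(k,onz('top',(u,v),z).round())
E
```

```text
L1 [599. 183.   0.]
L2 [439. 259.   0.]
L3 [450.  89.   0.]
R [586.  21.   0.]
glass [ 374. -104.    0.]
jug [ 361. -406.    0.]
candle [698. 318.   0.]
rest [ 549. -234.    0.]
panel [ 564. -225.   70.]
th_front [ 486. -238.   42.]
th_back [ 654. -216.   42.]
```

View pics/c1.png

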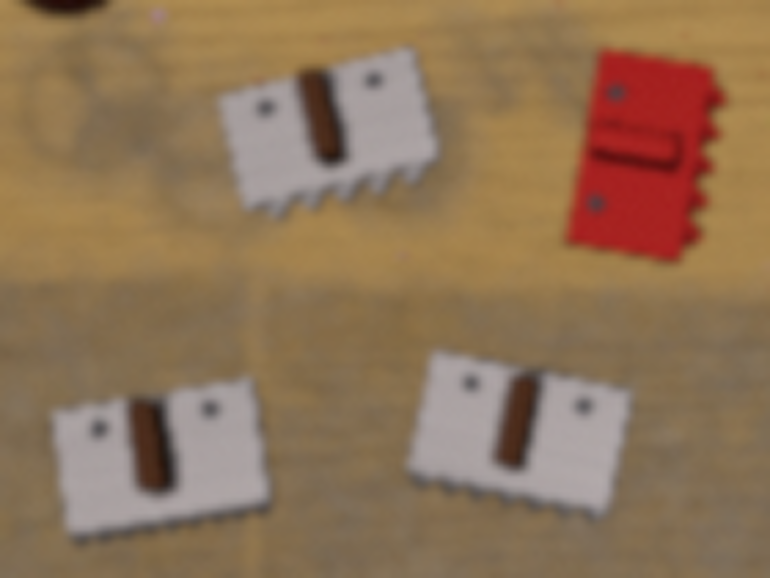

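View pics/c2.png

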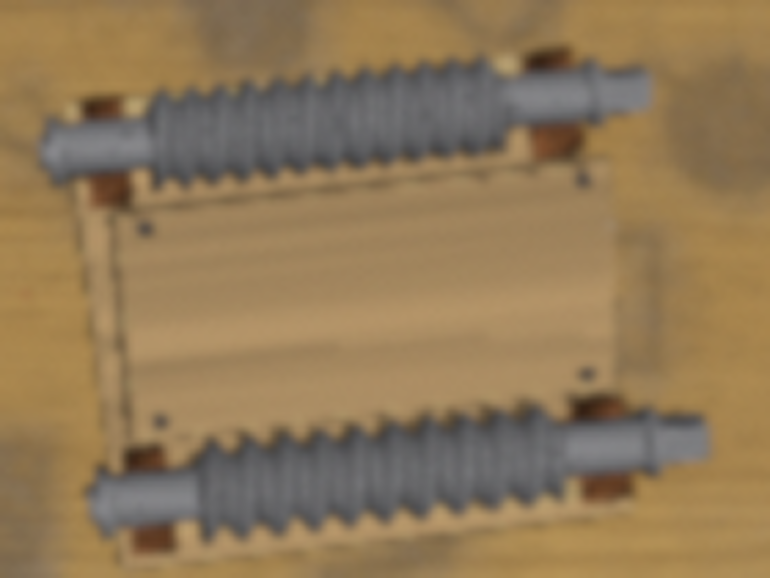

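```bash
cat >> h.py <<'E'
from scipy.spatial.transform import Rotation as Ro
def pose():
    s=get_state();q=s['eef_rot'];return Ro.from_quat([q[1],q[2],q[3],q[0]]),np.array(s['tcp_pos']),s
def down(a):  # tool pointing down, tool x at world angle a deg
    a=np.radians(a);x=np.array([np.cos(a),np.sin(a),0]);z=np.array([0,0,-1.]);return Ro.from_matrix(np.c_[x,np.cross(z,x),z])
def rel(Rt,pt):
    R,p,s=pose();d=R.inv().apply(np.array(pt)-p)/10;w=(R.inv()*Rt).as_rotvec()
    print('t cm',d.round(2),'w',w.round(3),'deg',np.degrees(np.linalg.norm(w)).round(1),'mm',np.linalg.norm(d*10).round(),'time',round(s['time'],2))
E
python3 - <<'E'
from h import *
rel(down(196),(599,183,260))
E
```

```text
t cm [-53.68 -22.73   4.4 ] w [ 0.     0.    -0.524] deg 30.0 mm 585.0 time 1.55
```

```bash
python3 -m inch '[{"tx":-53.7,"ty":-22.7,"tz":4.4,"wz":-0.524},{"tx":-53.7,"ty":-22.7,"tz":4.4,"wz":-0.524},{"tx":-53.7,"ty":-22.7,"tz":4.4,"wz":-0.524},{"tx":-53.7,"ty":-22.7,"tz":4.4,"wz":-0.524},{"tx":-53.7,"ty":-22.7,"tz":4.4,"wz":-0.524},{"tx":-53.7,"ty":-22.7,"tz":4.4,"wz":-0.524},{"tx":-53.7,"ty":-22.7,"tz":4.4,"wz":-0.524},{"tx":-53.7,"ty":-22.7,"tz":4.4,"wz":-0.524},{"tx":-53.7,"ty":-22.7,"tz":4.4,"wz":-0.524},{"tx":-53.7,"ty":-22.7,"tz":4.4,"wz":-0.524},{"tx":-53.7,"ty":-22.7,"tz":4.4,"wz":-0.524},{"tx":-53.7,"ty":-22.7,"tz":4.4,"wz":-0.524}]'
python3 - <<'E'
from h import *
save('wrist','w1.png')
E
```

```text
validation failed for argument at $[0]...
```

View pics/w1.png

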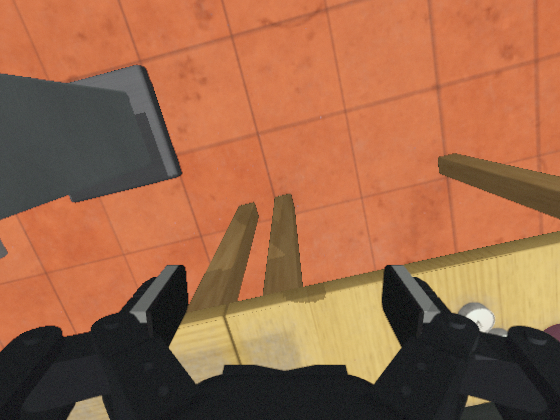

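```bash
python3 -m inch '[{"wx":0,"wy":0,"wz":-0.13,"tx":-5.4,"ty":-2.3,"tz":0.4,"jaw":0}]'; python3 -m inch '[{"wx":0,"wy":0,"wz":-0.39,"tx":-48,"ty":-20,"tz":4,"jaw":0}]'
```

```text
time: 1.72
tcp_pos: [178.6, 499.4, 300.0]
eef_rot: [-0.0, 0.053, 0.999, 0.001]
wrist_force: [0.8, 0.4, -0.3]
finger_gap: 1.002
time: 1.85
tcp_pos: [229.7, 471.2, 295.7]
eef_rot: [0.0, -0.03, 1.0, 0.001]
wrist_force: [0.5, -0.0, 0.3]
finger_gap: 0.998
```

All seven keys are needed; far targets are accepted.

```bash
python3 - <<'E'
from h import *
rel(down(196),(599,183,260))
E
```

```text
t cm [-35.1  -31.02   3.55] w [ 0.001  0.001 -0.218] deg 12.5 mm 470.0 time 1.85
```

```bash
python3 -m inch '[{"wx":0,"wy":0,"wz":-0.22,"tx":-35.1,"ty":-31,"tz":3.5,"jaw":0},{"wx":0,"wy":0,"wz":-0.22,"tx":-35.1,"ty":-31,"tz":3.5,"jaw":0},{"wx":0,"wy":0,"wz":-0.22,"tx":-35.1,"ty":-31,"tz":3.5,"jaw":0},{"wx":0,"wy":0,"wz":-0.22,"tx":-35.1,"ty":-31,"tz":3.5,"jaw":0},{"wx":0,"wy":0,"wz":-0.22,"tx":-35.1,"ty":-31,"tz":3.5,"jaw":0},{"wx":0,"wy":0,"wz":-0.22,"tx":-35.1,"ty":-31,"tz":3.5,"jaw":0},{"wx":0,"wy":0,"wz":-0.22,"tx":-35.1,"ty":-31,"tz":3.5,"jaw":0},{"wx":0,"wy":0,"wz":-0.22,"tx":-35.1,"ty":-31,"tz":3.5,"jaw":0},{"wx":0,"wy":0,"wz":-0.22,"tx":-35.1,"ty":-31,"tz":3.5,"jaw":0},{"wx":0,"wy":0,"wz":-0.22,"tx":-35.1,"ty":-31,"tz":3.5,"jaw":0},{"wx":0,"wy":0,"wz":-0.22,"tx":-35.1,"ty":-31,"tz":3.5,"jaw":0}]'
python3 - <<'E'
from h import *
save('wrist','w2.png')
for l in ['leaf_a']:
    print([(round(x['p'],2),np.round(x['box']).tolist()) for x in masks_of(l,'wrist')],[(round(x['p'],2),np.round(x['at'],1).tolist(),onz('wrist',x['at'],0).round(1)) for x in tip_of(l,'wrist')])
print([(round(x['p'],2),np.round(x['at'],1).tolist(),onz('wrist',x['at'],5).round(1)) for x in tip_of('leaf_a_tip','wrist')])
E
```

```text
time: 3.22
tcp_pos: [598.1, 184.3, 261.0]
eef_rot: [0.0, -0.141, 0.99, 0.001]
wrist_force: [-0.6, 0.8, 0.2]
finger_gap: 1.0
[(0.9, [281.0, 190.0, 104.0, 72.0]), (0.77, [130.0, 128.0, 96.0, 119.0]), (0.74, [223.0, 31.0, 133.0, 61.0]), (0.61, [421.0, 45.0, 132.0, 89.0])] [(0.85, [278.2, 188.2], array([602.5, 179. ,   0. ])), (0.83, [132.1, 129.2], array([585.8,  26.8,   0. ])), (0.6, [412.9, 49.1], array([444.2, 261.3,   0. ]))]
[(0.85, [94.8, 114.5], array([581.5,  -6.5,   5. ])), (0.59, [284.4, 151.2], array([564.1, 174.3,   5. ]))]
```

View pics/w2.png

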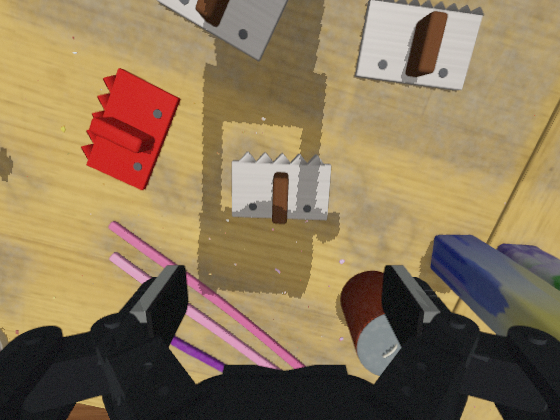

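```bash
python3 - <<'E'
from h import *
im=cv2.cvtColor(cv2.imread('pics/w2.png'),cv2.COLOR_BGR2RGB)
save(im,'w2c.png',(220,135,345,230),6)
E
```

```text
(no output)
```

View pics/w2c.png

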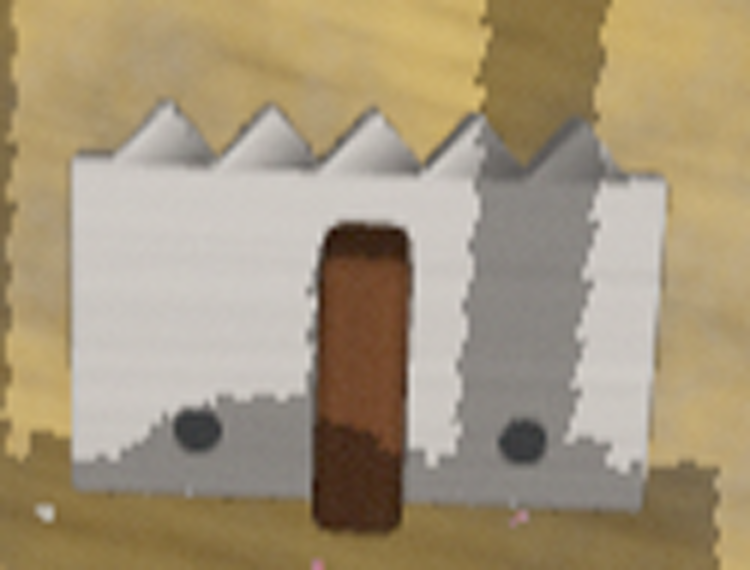

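```bash
python3 - <<'E'
from h import *
c=calibration('wrist')
f=lambda u,v,z:onz('wrist',(220+u/6,135+v/6),z,c)[:2]
r1,r2=f(197,430,10),f(523,442,10)
b1,b2=f(75,490,10),f(643,508,10)
t=[f(u,v,10) for u,v in [(170,100),(270,105),(375,108),(475,115),(580,120)]]
for a,b in [(r1,r2),(b1,b2),(t[0],t[4])]:
    d=b-a; print('len',np.linalg.norm(d).round(1),'ang',np.degrees(np.arctan2(d[1],d[0])).round(2)-90)
yaw=np.arctan2((b2-b1)[1],(b2-b1)[0])-np.pi/2
x=np.array([np.cos(yaw),np.sin(yaw)]);y=np.array([-x[1],x[0]])
print('back',((b1+b2)/2-30*x).round(1),'rivetmid',((r1+r2)/2).round(1),'tip',(t[2]+36*x).round(1),'bartop',(f(367,393,44)-3*x).round(1))
print(b1,b2)
E
```

```text
len 55.1 ang 13.969999999999999
len 96.9 ang 14.260000000000005
len 66.1 ang 13.409999999999997
back [600.9 181.2] rivetmid [619.2 185.7] tip [600.6 181.7] bartop [600.1 181.8]
[641.95367123 141.64187891] [618.08422406 235.58140101]
```

```bash
python3 - <<'E'
from h import *
rel(down(194.2),(603.5,182.2,87))
E
```

```text
t cm [-0.41 -0.33 17.4 ] w [0.001 0.001 0.034] deg 2.0 mm 174.0 time 3.42
```

```bash
python3 -m inch '[{"wx":0,"wy":0,"wz":0.034,"tx":-0.4,"ty":-0.3,"tz":5,"jaw":0},{"wx":0,"wy":0,"wz":0.034,"tx":-0.4,"ty":-0.3,"tz":10,"jaw":0},{"wx":0,"wy":0,"wz":0.034,"tx":-0.4,"ty":-0.3,"tz":14,"jaw":0},{"wx":0,"wy":0,"wz":0.034,"tx":-0.4,"ty":-0.3,"tz":16,"jaw":0},{"wx":0,"wy":0,"wz":0.034,"tx":-0.4,"ty":-0.3,"tz":17.4,"jaw":0},{"wx":0,"wy":0,"wz":0.034,"tx":-0.4,"ty":-0.3,"tz":17.4,"jaw":0},{"wx":0,"wy":0,"wz":0.034,"tx":-0.4,"ty":-0.3,"tz":17.4,"jaw":0.5},{"wx":0,"wy":0,"wz":0.034,"tx":-0.4,"ty":-0.3,"tz":17.4,"jaw":1},{"wx":0,"wy":0,"wz":0.034,"tx":-0.4,"ty":-0.3,"tz":17.4,"jaw":1},{"wx":0,"wy":0,"wz":0.034,"tx":-0.4,"ty":-0.3,"tz":17.4,"jaw":1},{"wx":0,"wy":0,"wz":0.034,"tx":-0.4,"ty":-0.3,"tz":17.4,"jaw":1},{"wx":0,"wy":0,"wz":0.034,"tx":-0.4,"ty":-0.3,"tz":17.4,"jaw":1}]' 50
```

```text
time: 4.92
tcp_pos: [603.6, 182.5, 87.6]
eef_rot: [0.001, -0.124, 0.992, 0.001]
wrist_force: [0.4, -0.4, 3.3]
finger_gap: 0.151
```

```bash
python3 - <<'E'
from h import *
rel(down(187.5),(585,-228,300))
E
```

```text
t cm [ 11.84 -39.32 -21.31] w [0.001 0.003 0.117] deg 6.7 mm 463.0 time 4.92
```

```bash
python3 -m inch '[{"wx":0,"wy":0,"wz":0,"tx":0,"ty":0,"tz":-4,"jaw":1},{"wx":0,"wy":0,"wz":0,"tx":0,"ty":0,"tz":-10,"jaw":1},{"wx":0,"wy":0,"wz":0.03,"tx":2,"ty":-4,"tz":-14,"jaw":1},{"wx":0,"wy":0,"wz":0.117,"tx":11.8,"ty":-39.3,"tz":-21.3,"jaw":1},{"wx":0,"wy":0,"wz":0.117,"tx":11.8,"ty":-39.3,"tz":-21.3,"jaw":1},{"wx":0,"wy":0,"wz":0.117,"tx":11.8,"ty":-39.3,"tz":-21.3,"jaw":1},{"wx":0,"wy":0,"wz":0.117,"tx":11.8,"ty":-39.3,"tz":-21.3,"jaw":1},{"wx":0,"wy":0,"wz":0.117,"tx":11.8,"ty":-39.3,"tz":-21.3,"jaw":1},{"wx":0,"wy":0,"wz":0.117,"tx":11.8,"ty":-39.3,"tz":-21.3,"jaw":1},{"wx":0,"wy":0,"wz":0.117,"tx":11.8,"ty":-39.3,"tz":-21.3,"jaw":1},{"wx":0,"wy":0,"wz":0.117,"tx":11.8,"ty":-39.3,"tz":-21.3,"jaw":1},{"wx":0,"wy":0,"wz":0.117,"tx":11.8,"ty":-39.3,"tz":-21.3,"jaw":1}]'
python3 - <<'E'
from h import *
save('wrist','w3.png')
for l in ['thread_1','panel','rest']:
    print(l,[(round(x['p'],2),np.round(x['at'],1).tolist()) for x in tip_of(l,'wrist')])
print([(round(x['p'],2),np.round(x['box']).tolist()) for x in masks_of('thread_1','wrist')])
E
```

```text
time: 6.42
tcp_pos: [585.4, -226.2, 299.0]
eef_rot: [0.0, -0.067, 0.998, 0.001]
wrist_force: [0.6, 0.2, -1.0]
finger_gap: 0.153
thread_1 [(0.72, [285.1, 83.2])]
panel []
rest [(0.96, [279.5, 144.4])]
[(0.94, [275.0, 85.0, 328.0, 64.0]), (0.59, [273.0, 257.0, 282.0, 38.0])]
```

View pics/w3.png

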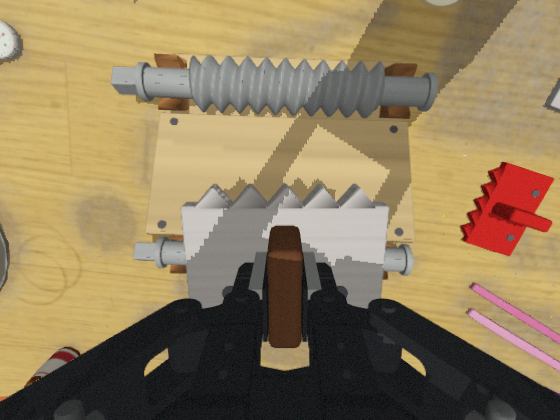

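```bash
python3 - <<'E'
from h import *
im=cv2.cvtColor(cv2.imread('pics/w3.png'),cv2.COLOR_BGR2RGB)
save(im,'w3a.png',(100,40,280,135),4.4)
save(im,'w3b.png',(270,40,450,135),4.4)
save(im,'w3c.png',(140,100,420,260),2.8)
E
```

```text
(no output)
```

View pics/w3a.png

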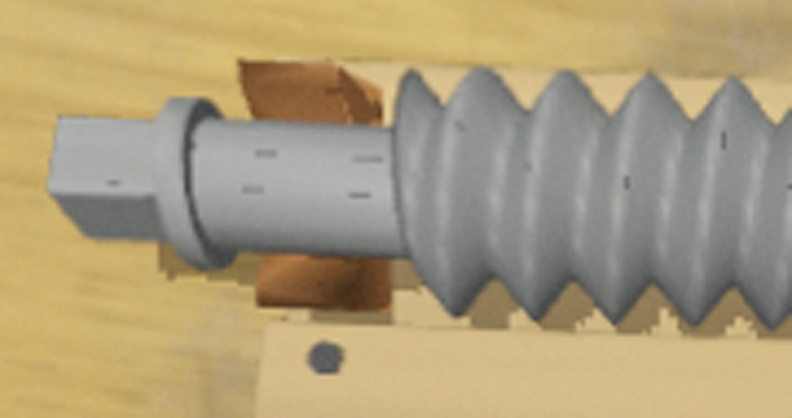

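View pics/w3b.png

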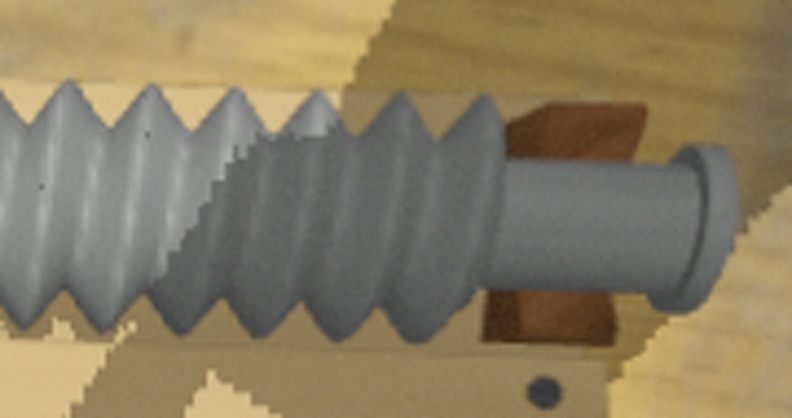

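View pics/w3c.png

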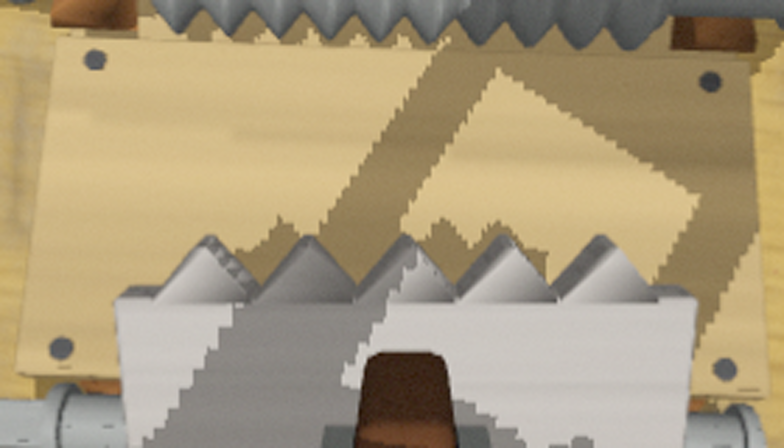

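```bash
cat > fit.py <<'E'
from h import *
from scipy.optimize import least_squares
c=calibration('wrist')
P=np.array([[-29.1,-115,51.2],[-29.1,115,51.2],[68.7,-115,107.7],[68.7,115,107.7]])
uv=np.array([[160.2,113.9],[408,122.3],[146.4,233.9],[413.2,241.1]])
W=lambda q,P:Ro.from_euler('z',q[2]).apply(P)+[q[0],q[1],0]
r=least_squares(lambda q:(proj('wrist',W(q,P),c)-uv).ravel(),[545,-230,0.13])
q=r.x;print(q.round(2),np.degrees(q[2]).round(2),r.fun.reshape(-1,2).round(1).tolist())
np.save('q.npy',q)
# crests at panel-side silhouette -> intersect ray with plane z=42 in rest frame
us=[204.5,222.7,239.8,258,275.6,293.4,311.4,329,346.8,365]; vs=np.linspace(112.3,118,10)
L=[Ro.from_euler('z',-q[2]).apply(onz('wrist',(u,v),42,c)-[q[0],q[1],0]) for u,v in zip(us,vs)]
L=np.array(L);print(L[:,:2].round(1).tolist(),np.polyfit(range(10),L[:,1],1))
for n,y in [('Lflange in',0)]:
    pass
# leaf tips
t=np.array([[140+u/2.8,100+v/2.8] for u,v in [(210,238),(310,238),(407,238),(504,238),(602,238)]])
R,p,s=pose()
tz=p[2]-86+10
T=np.array([onz('wrist',x,tz-2,c) for x in t]);print('tips',T.round(1).tolist(),np.linalg.norm(T[4]-T[0])/4)
print('tool-frame tip', R.inv().apply(T-p).round(1).tolist())
E
python3 fit.py
```

```text
[ 5.4818e+02 -2.3238e+02  1.0000e-01] 5.78 [[-0.4, -0.5], [-0.2, -0.6], [-1.9, 0.5], [2.5, 1.2]]
[[-31.5, -76.0], [-31.6, -58.8], [-31.5, -42.5], [-31.5, -25.2], [-31.5, -8.4], [-31.5, 8.6], [-31.4, 25.8], [-31.4, 42.7], [-31.3, 59.7], [-31.2, 77.1]] [ 16.99358319 -76.15923567]
tips [[550.3, -263.3, 221.8], [548.2, -247.1, 221.8], [546.1, -231.4, 221.8], [544.0, -215.7, 221.8], [541.9, -199.8, 221.8]] 15.999598402643622
tool-frame tip [[39.9, -31.6, 77.9], [39.9, -15.3, 77.9], [39.9, 0.5, 77.9], [39.9, 16.4, 77.9], [39.9, 32.4, 78.0]]
```

```bash
cat >> h.py <<'E'
def tgt(s,y,h,dx=3.5,dz=87.5,dy=0,show=True,extra=0):
    q=np.load('q.npy');RL=Ro.from_euler('z',q[2]+extra)*Ro.from_euler('y',-30,degrees=True)
    o=Ro.from_euler('z',q[2]).apply([-55,y,42])+[q[0],q[1],0]
    o=o+(Ro.from_euler('z',q[2])*Ro.from_euler('y',-30,degrees=True)).apply([s,0,h-5])
    Rt=RL*Ro.from_matrix(np.diag([-1.,1,-1]));pt=o+RL.apply([dx,dy,dz])
    if show: rel(Rt,pt)
    return Rt,pt
def where():  # tool in panel frame: s,y,h of leaf origin assuming grasp
    q=np.load('q.npy');R,p,st=pose();RS=Ro.from_euler('z',q[2])*Ro.from_euler('y',-30,degrees=True)
    o=p+R.apply([3.5,0,87.5]);a=Ro.from_euler('z',q[2]).apply([-55,0,42])+[q[0],q[1],0]
    d=RS.inv().apply(o-a);print('leaf s,y,h',d[0].round(1),d[1].round(1),(d[2]+5).round(1),'tipdist',(d[0]-36).round(1),'F',RS.inv().apply(st['wrist_force']).round(1),'gap',st['finger_gap'].round(3),'t',round(st['time'],2),'rot',np.degrees((RS.inv()*R*Ro.from_matrix(np.diag([-1.,1,-1]))).as_rotvec()).round(1),'j',st['joints'].round(2))
E
python3 - <<'E'
from h import *
tgt(84,0,50); where()
E
```

```text
t cm [8.34 0.07 9.92] w [ 0.01  -0.521  0.031] deg 29.9 mm 130.0 time 6.67Traceback (most recent call last):
  File "<stdin>", line 2, in <module>
  File "h.py", line 39, in where
    d=RS.inv().apply(o-a);print('leaf s,y,h',d[0].round(1),d[1].round(1),(d[2]+5).round(1),'tipdist',(d[0]-36).round(1),'F',RS.inv().apply(st['wrist_force']).round(1),'gap',st['finger_gap'].round(3),'t',round(st['time'],2),'rot',np.degrees((RS.inv()*R*Ro.from_matrix(np.diag([-1.,1,-1]))).as_rotvec()).round(1),'j',st['joints'].round(2))
                                                                                                                                                                             ^^^^^^^^^^^^^^^^^^^^^^
AttributeError: 'float' object has no attribute 'round'
```

```bash
sed -i "s/st\['finger_gap'\].round(3)/round(st['finger_gap'],3)/" h.py
python3 -m inch '[{"wx":0,"wy":-0.17,"wz":0.01,"tx":2.8,"ty":0,"tz":3.3,"jaw":1},{"wx":0,"wy":-0.35,"wz":0.02,"tx":5.6,"ty":0,"tz":6.6,"jaw":1},{"wx":0.01,"wy":-0.521,"wz":0.031,"tx":8.3,"ty":0.1,"tz":9.9,"jaw":1},{"wx":0.01,"wy":-0.521,"wz":0.031,"tx":8.3,"ty":0.1,"tz":9.9,"jaw":1},{"wx":0.01,"wy":-0.521,"wz":0.031,"tx":8.3,"ty":0.1,"tz":9.9,"jaw":1},{"wx":0.01,"wy":-0.521,"wz":0.031,"tx":8.3,"ty":0.1,"tz":9.9,"jaw":1}]'
python3 - <<'E'
from h import *
where();tgt(84,0,4)
save('wrist','w4.png')
E
```

```text
time: 7.42
tcp_pos: [506.0, -238.0, 205.2]
eef_rot: [0.261, -0.05, 0.964, 0.01]
wrist_force: [0.5, 0.4, -0.4]
finger_gap: 0.155
leaf s,y,h 89.3 -1.8 52.6 tipdist 53.3 F [ 0.2  0.3 -0.6] gap 0.155 t 7.42 rot [-0.3 -0.3  0.2] j [-0.71 -0.06  1.79  0.43  1.07 -2.52]
t cm [0.51 0.16 4.86] w [-0.005  0.005  0.004] deg 0.5 mm 49.0 time 7.42
```

View pics/w4.png

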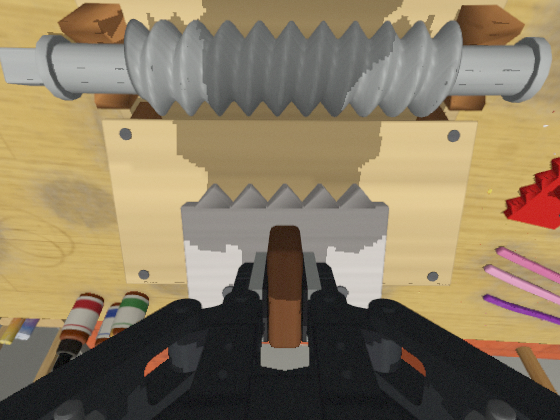

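```bash

python3 -m inch '[{"wx":-0.005,"wy":0.005,"wz":0.004,"tx":0.5,"ty":0.16,"tz":1.5,"jaw":1},{"wx":-0.005,"wy":0.005,"wz":0.004,"tx":0.5,"ty":0.16,"tz":2,"jaw":1}]'
python3 - <<'E'
from h import *
where();tgt(84,0,4)
E
```

```text
time: 7.72
tcp_pos: [512.5, -235.8, 184.9]
eef_rot: [0.258, -0.049, 0.965, 0.014]
wrist_force: [-0.0, -0.1, -1.4]
finger_gap: 0.154
leaf s,y,h 84.4 0.3 31.7 tipdist 48.4 F [-0.8 -0.1 -1.2] gap 0.154 t 7.72 rot [0.1 0.  0. ] j [-0.69 -0.03  1.8   0.43  1.03 -2.53]
t cm [ 0.05 -0.03  2.77] w [ 0.001 -0.001  0.001] deg 0.1 mm 28.0 time 7.72
```

```bash
cat > kin.py <<'E'
from h import *
from scipy.optimize import least_squares
S=[([1.2229,.0880,1.3723,0,1.6836,-.1031],[133.18,533.27,302.7],[0,.1221,.9925,-.0011]),
([-0.71,-0.06,1.79,0.43,1.07,-2.52],[506,-238,205.2],[0.261,-0.05,0.964,0.01]),
([-0.69,-0.03,1.80,0.43,1.03,-2.53],[512.5,-235.8,184.9],[0.258,-0.049,0.965,0.014])]
_,_,s=pose();S.append((list(s['joints']),list(s['tcp_pos']),list(s['eef_rot'])))
def ori(j): return Ro.from_euler('z',j[0])*Ro.from_euler('y',j[1]+j[2])*Ro.from_euler('z',j[3])*Ro.from_euler('y',j[4])*Ro.from_euler('z',j[5]+np.pi/2)
def pos(j,k):
    d,h0,l1,l2,a0,e=k;R1=Ro.from_euler('z',j[0])
    p=R1.apply([a0,0,h0])+(R1*Ro.from_euler('y',j[1])).apply([0,0,l1])+(R1*Ro.from_euler('y',j[1]+j[2])).apply([e,0,l2])
    return p+ori(j).apply([0,0,d])
r=least_squares(lambda k:np.concatenate([(pos(j,k)-p)*(10 if i in(0,3) else 1) for i,(j,p,_) in enumerate(S)]+[(k-[200,300,400,400,0,0])*.01]),[200,300,400,400,0,0.])
k=r.x;print(k.round(1))
for j,p,q in S:
    print((pos(j,k)-p).round(1),np.degrees((Ro.from_quat([q[1],q[2],q[3],q[0]]).inv()*ori(j)).as_rotvec()).round(1))
def ik(Rt,pt,j0):
    return least_squares(lambda j:np.r_[(pos(j,k)-pt)/100,(Rt.inv()*ori(j)).as_rotvec()],j0).x
for s_,h in [(84,31),(84,4),(70,0),(54,0),(50,0)]:
    print(s_,h,ik(*tgt(s_,0,h,show=False),S[-1][0]).round(3))
for s_,h in [(84,31),(54,0)]:
    Rt,pt=tgt(s_,0,h,show=False,dx=-3.5); Rt=Rt*Ro.from_euler('z',np.pi);
    j0=np.array(S[-1][0]);j0[5]+=np.pi
    print('flip',s_,h,ik(Rt,pt,j0).round(3))
E
python3 kin.py
```

```text
[ 410.4  283.   590.9  575.4 -100.8  223.3]
[ 53.2 -19.3  -0. ] [ 0.  0. -0.]
[0.7 0.4 1.6] [-0.3 -0.   0.5]
[1.3 1.9 0.7] [-0.  -0.1 -0.4]
[-0. -0. -0.] [0. 0. 0.]
84 31 [-0.694 -0.029  1.802  0.43   1.028 -2.527]
84 4 [-0.671  0.014  1.804  0.434  0.976 -2.525]
70 0 [-0.688  0.015  1.825  0.447  0.965 -2.555]
54 0 [-0.713  0.009  1.847  0.46   0.961 -2.59 ]
50 0 [-0.72   0.008  1.853  0.463  0.96  -2.599]
flip 84 31 [-0.705 -0.032  1.812  0.435  1.026  0.6  ]
flip 54 0 [-0.725  0.007  1.857  0.466  0.959  0.536]
```

```bash

python3 -m inch '[{"wx":0,"wy":0,"wz":0,"tx":0.4,"ty":0,"tz":1.4,"jaw":1},{"wx":0,"wy":0,"wz":0,"tx":1,"ty":0,"tz":2.5,"jaw":1},{"wx":0,"wy":0,"wz":0,"tx":1,"ty":0,"tz":2.7,"jaw":1}]'
python3 - <<'E'
from h import *
where();tgt(74,0,0)
E
```

```text
time: 8.1
tcp_pos: [516.4, -234.5, 154.0]
eef_rot: [0.257, -0.049, 0.965, 0.015]
wrist_force: [0.4, -0.3, -1.2]
finger_gap: 0.15
leaf s,y,h 72.2 1.4 2.9 tipdist 36.2 F [-0.3 -0.4 -1.2] gap 0.15 t 8.1 rot [ 0.2  0.2 -0. ] j [-0.69  0.01  1.83  0.44  0.97 -2.55]
t cm [-0.15 -0.11  0.29] w [ 0.004 -0.004 -0.001] deg 0.3 mm 3.0 time 8.1
```

```bash

python3 -m inch '[{"wx":0,"wy":0,"wz":0,"tx":-0.15,"ty":-0.1,"tz":0.15,"jaw":1},{"wx":0,"wy":0,"wz":0,"tx":-0.15,"ty":-0.1,"tz":0.3,"jaw":1}]'
python3 - <<'E'
from h import *
where();save('side','s5.png',(220,190,360,300),5.7);save('wrist','w5.png')
E
```

```text
time: 8.35
tcp_pos: [518.7, -235.3, 153.2]
eef_rot: [0.256, -0.049, 0.965, 0.015]
wrist_force: [-16.1, 3.5, 11.8]
finger_gap: 0.155
leaf s,y,h 73.6 0.4 1.1 tipdist 37.6 F [-7.7  5.1 18.1] gap 0.155 t 8.35 rot [0.2 0.3 0. ] j [-0.68  0.02  1.82  0.44  0.97 -2.55]
```

View pics/s5.png

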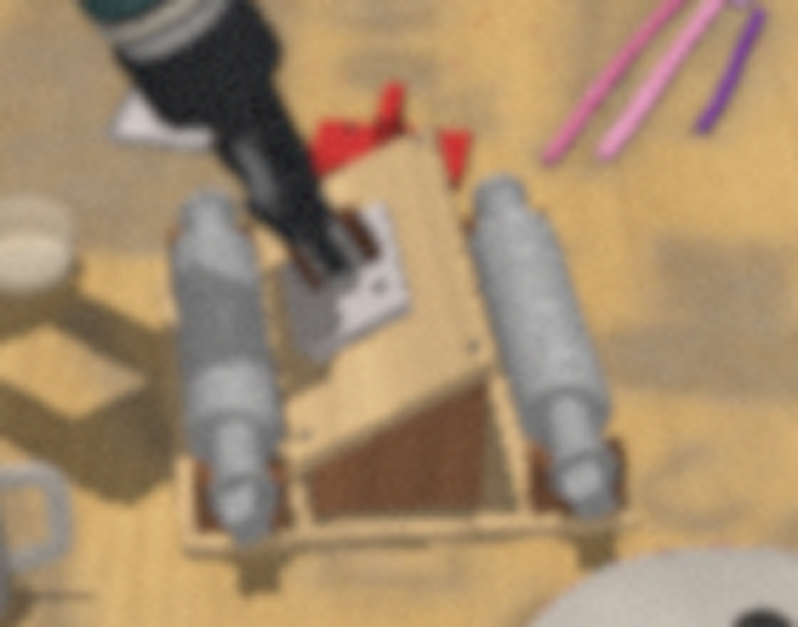

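View pics/w5.png

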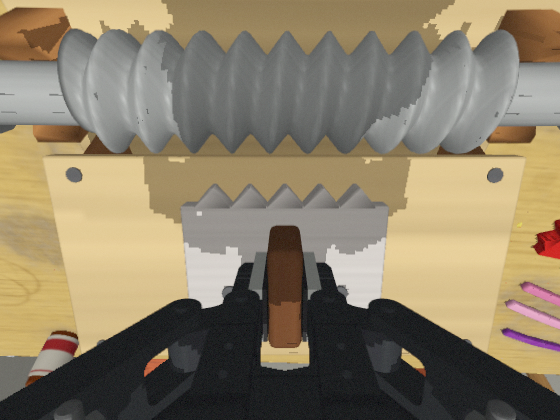

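```bash
python3 - <<'E'
from h import *
im=cv2.cvtColor(cv2.imread('pics/w5.png'),cv2.COLOR_BGR2RGB)
save(im,'w5c.png',(150,90,430,240),2.8)
im=cv2.cvtColor(cv2.imread('pics/w4.png'),cv2.COLOR_BGR2RGB)
save(im,'w4c.png',(150,10,430,220),2.8)
E
```

```text
(no output)
```

View pics/w5c.png

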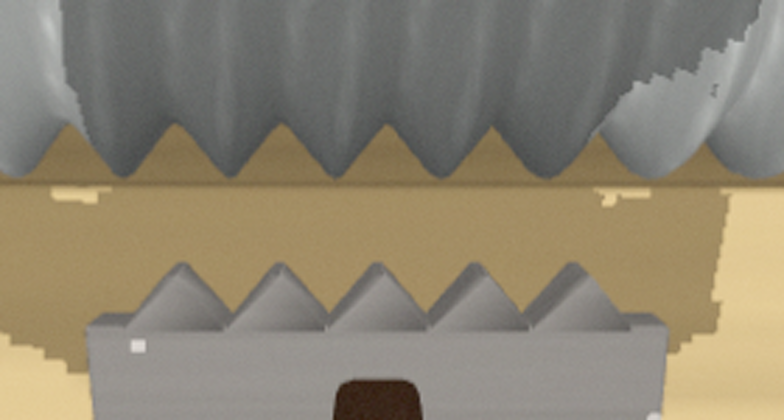

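View pics/w4c.png

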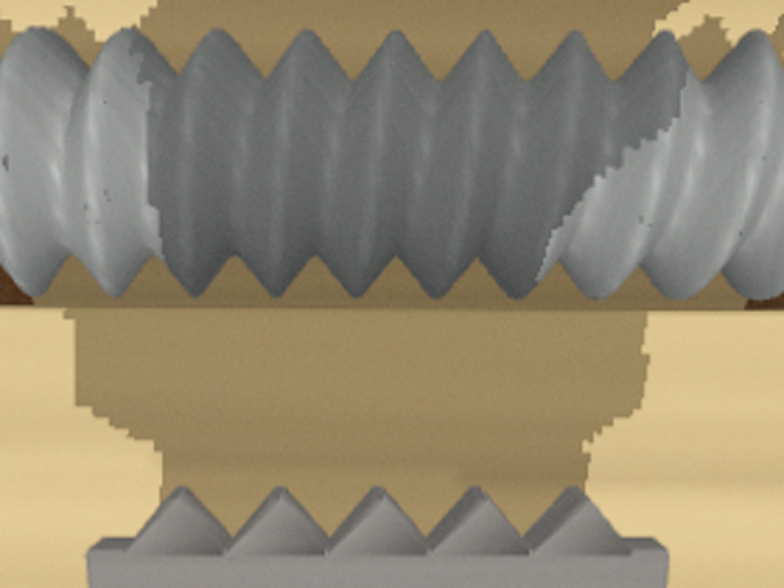

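```bash

python3 -m inch '[{"wx":0,"wy":0,"wz":0,"tx":0,"ty":0.1,"tz":-0.1,"jaw":1},{"wx":0,"wy":0,"wz":0,"tx":0,"ty":0.15,"tz":-0.1,"jaw":1},{"wx":0,"wy":0,"wz":0,"tx":0,"ty":0.15,"tz":-0.1,"jaw":0.7},{"wx":0,"wy":0,"wz":0,"tx":0,"ty":0.15,"tz":-0.1,"jaw":0.5},{"wx":0,"wy":0,"wz":0,"tx":0,"ty":0.15,"tz":-0.1,"jaw":0.3},{"wx":0,"wy":0,"wz":0,"tx":0,"ty":0.15,"tz":-0.1,"jaw":0.3},{"wx":0,"wy":0,"wz":0,"tx":0,"ty":0.15,"tz":-0.1,"jaw":0.3},{"wx":0,"wy":0,"wz":0,"tx":0,"ty":0.15,"tz":-0.1,"jaw":0.3}]'
python3 - <<'E'
from h import *
where();save('wrist','w6.png')
E
```

```text
time: 9.45
tcp_pos: [518.3, -234.0, 154.2]
eef_rot: [0.256, -0.049, 0.965, 0.015]
wrist_force: [-0.1, 0.3, 0.3]
finger_gap: 0.702
leaf s,y,h 74.0 1.7 2.2 tipdist 38.0 F [0.1 0.3 0.3] gap 0.702 t 9.45 rot [0.2 0.2 0. ] j [-0.68  0.01  1.82  0.44  0.97 -2.55]
```

View pics/w6.png

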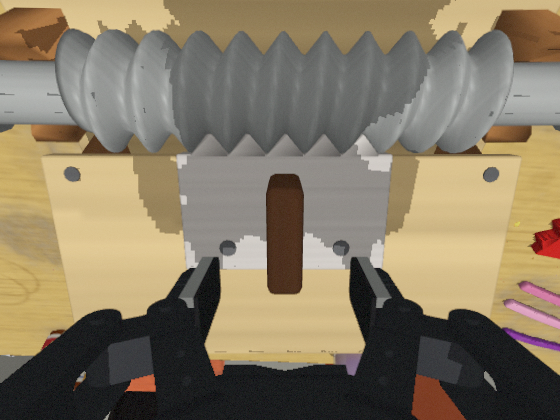

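```bash
python3 - <<'E'
from h import *
im=cv2.cvtColor(cv2.imread('pics/w6.png'),cv2.COLOR_BGR2RGB)
save(im,'w6c.png',(150,110,430,300),2.8)
q=np.load('q.npy');RS=Ro.from_euler('z',q[2])*Ro.from_euler('y',-30,degrees=True);a=Ro.from_euler('z',q[2]).apply([-55,0,42])+[q[0],q[1],0]
c=calibration('wrist')
def slope(uv,h): # intersect with plane at height h above panel
    o,v=ray('wrist',uv,c);o2=RS.inv().apply(o-a);v2=RS.inv().apply(v);t=(h-5-o2[2])/v2[2];return (o2+t*v2).round(1)
for uv,h in [((183,268.5),10),((384.5,268),10),((228,248),10),((341,247),10),((178,155),10),((390,155),10),((44,155),0),((520,155),0)]: print(uv,h,slope(uv,h))
E
```

```text
(183, 268.5) 10 [ 80.  -48.5   5. ]
(384.5, 268) 10 [79.8 51.6  5. ]
(228, 248) 10 [ 69.1 -25.8   5. ]
(341, 247) 10 [68.6 29.5  5. ]
(178, 155) 10 [ 24. -46.   5.]
(390, 155) 10 [24.  49.4  5. ]
(44, 155) 0 [  25.4 -112.1   -5. ]
(520, 155) 0 [ 25.5 114.1  -5. ]
```

View pics/w6c.png

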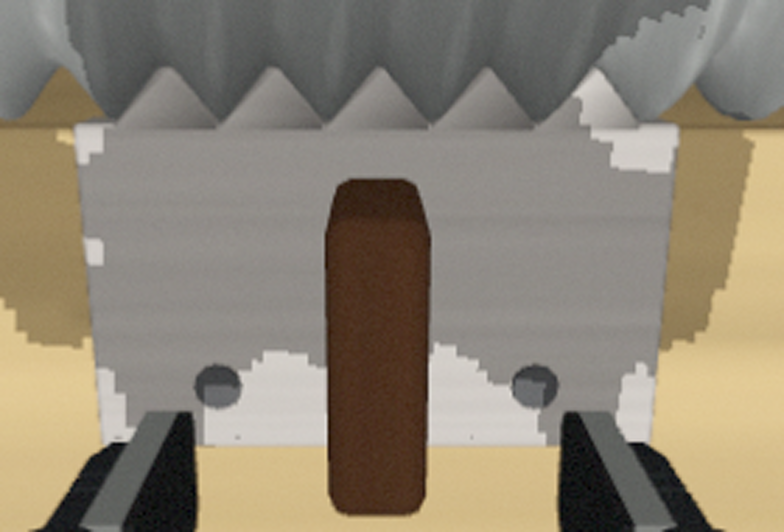

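```bash

python3 -m inch '[{"wx":0,"wy":0,"wz":0,"tx":-0.3,"ty":0,"tz":-3,"jaw":0.3},{"wx":0,"wy":0,"wz":0,"tx":-0.5,"ty":0,"tz":-7,"jaw":0.3},{"wx":0,"wy":0.1,"wz":0,"tx":-1,"ty":0,"tz":-12,"jaw":0.3},{"wx":0,"wy":0.2,"wz":0,"tx":-1,"ty":0,"tz":-15,"jaw":0.3},{"wx":0,"wy":0.2,"wz":0,"tx":-1,"ty":0,"tz":-15,"jaw":0.3}]'
python3 - <<'E'
from h import *
im=save('wrist','w7.png')
r=tip_of('leaf_a_tip','wrist');c=calibration('wrist')
q=np.load('q.npy');RS=Ro.from_euler('z',q[2])*Ro.from_euler('y',-30,degrees=True);a=Ro.from_euler('z',q[2]).apply([-55,0,42])+[q[0],q[1],0]
for x in r:
    o,v=ray('wrist',x['at'],c);o2=RS.inv().apply(o-a);v2=RS.inv().apply(v);print(x['p'],x['at'],(o2-v2*o2[2]/v2[2]).round(1))
save('top','t7.png',(140,140,440,300),2.6);save('side','s7.png',(200,160,360,300),4.2)
print(get_state()['time'],get_state()['wrist_force'])
E
```

```text
time: 10.12
tcp_pos: [454.1, -241.9, 293.3]
eef_rot: [0.162, -0.051, 0.985, 0.007]
wrist_force: [0.4, -0.0, -0.5]
finger_gap: 0.697
0.68 [287.7, 155.9] [6.2 5.4 0. ]
0.68 [465.1, 215.3] [ 63. 176.  -0.]
10.325 [ 0.96454547  0.12796222 -0.06966438]
```

View pics/w7.png

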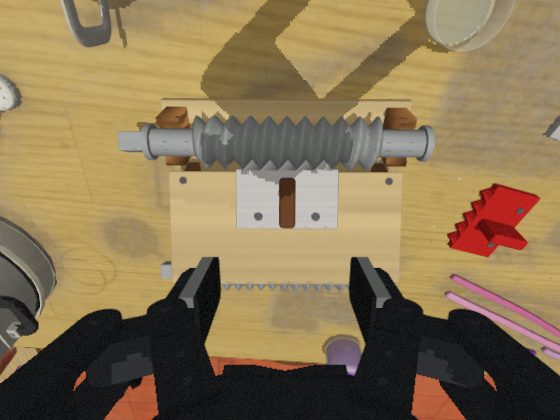

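View pics/t7.png

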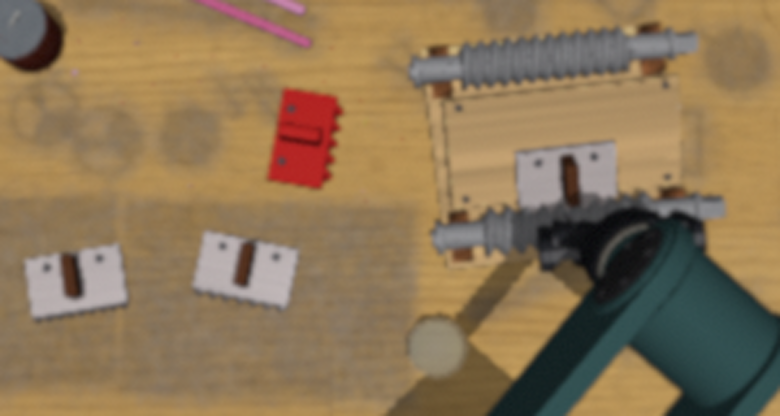

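View pics/s7.png

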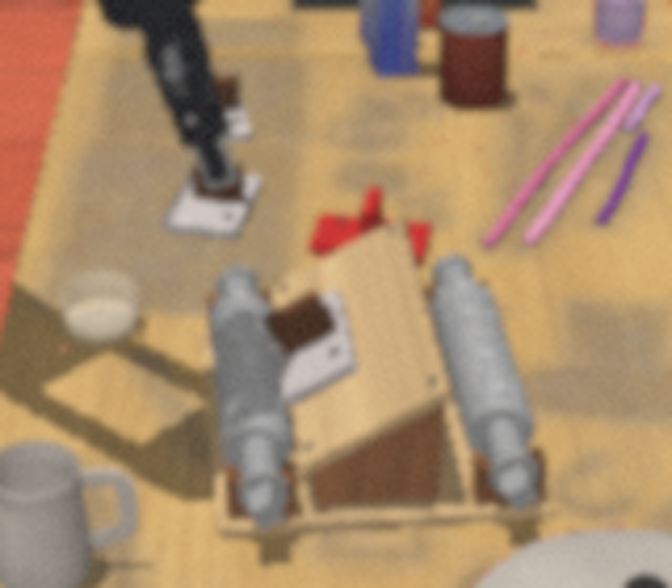

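```bash
python3 - <<'E'
from h import *
c=calibration('wrist')
q=np.load('q.npy');RS=Ro.from_euler('z',q[2])*Ro.from_euler('y',-30,degrees=True);a=Ro.from_euler('z',q[2]).apply([-55,0,42])+[q[0],q[1],0]
for uv,h in [((236,228.5),10),((338,228.5),10),((170,170),0),((401,171),0)]:
    o,v=ray('wrist',uv,c);o2=RS.inv().apply(o-a);v2=RS.inv().apply(v);print(uv,(o2+v2*(h-5-o2[2])/v2[2]).round(1))
print(job_done())
E
```

```text
(236, 228.5) [ 73.1 -43.    5. ]
(338, 228.5) [73.3 54.   5. ]
(170, 170) [  17.5 -107.    -5. ]
(401, 171) [ 18.7 115.9  -5. ]
the job is handed in; nothing more can be done
None
```

The matching leaf is the one with 5 teeth. It now lies flat on the slope, meshed in the front spindle's thread, and the job was handed in at about 10 s. I picked it from the pictures, which gave a pitch of about 17 mm for both that leaf and the front thread. I set it on the slope, let go, and it slid home by itself.

I did not try the other two leaves, because the first one went fully home. They still lie flat on the table where they started, and I left the red look-alike alone. In the last pictures the candle, glass and jug look undisturbed.

**Depth:** All five teeth are evenly in the grooves, and the tips are about 15 mm from the spindle's axis. That is at the edge of the 15–20 mm for fully home, and well clear of the 23–26 mm where a wrong leaf stops.

**Position:** The leaf is in line with the spindle and roughly 2 mm from mid-thread; the last picture suggested up to 5 mm.

**Checks that disagreed:**
- **Last picture:** The raw positions from it came out 7–8 mm too low along the slope. The panel's edge was off by about as much; correcting for that gives a tip distance of about 16 mm.
- **Tip network:** It put the tip about 6 mm from the axis. I set that aside because the thread hides the tip in that view.
- **First approach:** It would have driven the last joint past its range, so I let go higher up the slope instead of pushing the leaf in.

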